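Build a display stand and stand the fallen handheld radio on it

ROBOT

A 7-joint arm with a two-finger parallel gripper is mounted at the origin on the work surface. World frame = base frame: x ahead of the robot, y to its left, z up, the work surface at z = 0. Lengths are in m, angles in rad, forces in N, time in s.
With the tool pointing down it reaches from about 0.425 to 0.875 m from the base axis. Payload 4.7 kg.
Tool frame: the origin (TCP) lies midway between the tips of the shut fingers; the grasp point (between the pads) lies 19 mm behind it; z points along the fingers, y is the direction in which the jaws open and shut (so a half turn about z gives the same grasp; the last joint's range is limited). The gripper opens to 87 mm and grips with 3 to 60 N. Pads are 19 mm wide; open, the fingers measure 117 mm over their backs; the gripper's body (75 mm by 190 mm) begins 51 mm behind the grasp point.
Start: joints at [-1.093, 0.321, -0.07, 1.45, 0.023, 1.371, -0.057], TCP at [0.291, 0.581, 0.223] pointing down, gripper open.
Joint ranges: [-2.86, 2.86], [-0.3, 2.09], [-1.38, 1.24], [0.06, 2.45], [-1.56, 4.7], [0.09, 2.05], [-2.69, 2.69]. Speed limits (rad/s): [2.57, 2.57, 3.14, 3.14, 3.14, 3.14, 3.14].

INTERFACE

Orientations are given as a rotation vector (axis times angle).
In Python, from bench import get_state, eyes, job gives the robot as it stands. The module is installed in compiled form; this text tells all that it offers.
- The arm moves only by the shell command python3 -m jog 'ROWS' [FORCE]. ROWS is JSON, a list that holds one entry, the list of rows, each a list of 5 numbers: the opening, from 0 (shut) to 1 (fully open), then the shift along the tool's x, y, z in units of 40 mm (1.0 is 40 mm), then the turn about the tool's z in units of 5 degrees (1.0 is 5 degrees). In form: [[[jaw, dx, dy, dz, turn], ...]]. A call has 1 to 10 rows; each row shifts and turns the commanded pose from where the row before left it, along the tool's axes as they then stand; what a row does not reach is not made up. A row lasts 1/8 s, in which the tool goes at most 62.5 mm and 10.7 degrees, less where a joint would pass 70% of its speed; a pose out of reach is approached as far as the arm can. A call is refused whole if a number of a shift passes 1 or a number of a turn 1, either way. A call with a gripper value outside its range is refused whole. The fingers move at their own pace and stop on an object; FORCE is the grip in N (left out, the last holds). Time passes only in rows, so rows that do not move let the fingers close. It gives the time, the measured TCP pose, the force and the opening at its end, in the units of the state.
- get_state(): the state, without advancing time (a new reading comes with each control period).
- eyes.get_image(name): name is "scene" or "side" or "wrist"; returns (picture, depth): 384x512x3 uint8, red, green, blue; 384x512 float32, m along the optical axis (not along the pixel's ray), 0 where there is no reading.
- eyes.camera_params(name): a dict with "camera_matrix" (3x3 intrinsics, pixels), "k1" (the pictures are not rectified: a ray, as slopes to the right and down, at radius r is drawn at 1 + k1 r^2 times it, then the intrinsics apply), "pose" (4x4, takes a point from camera to world coordinates); the wrist camera has in their place "mount" (4x4, takes a point from camera to tool coordinates, whose origin is the TCP and whose axes are the flange's). Camera axes: x right, y down, z forward; pixel columns grow to the right and rows downward; lengths in m; the calibration is good to about 2 mm. A picture is of the moment at which its call begins: read the wrist's pose just before it. camera_params takes no time and is no camera call.
- job.close_job(): hands the job in, once; it reports no verdict.
The state is a dict: "time": time; "joint_positions": joint angles; "qd": joint speeds; "joint_torque": joint torques, N m; "position": TCP position; "tool_rot": TCP orientation; "ft_force": force on the tool from outside, world axes, zero at the start; "torque": the same for the moment, N m; "grip_width": opening from 0.0 (shut) to 1.0 (fully open).
Only numpy, scipy, OpenCV 4.12 (cv2) and the standard library are available. Lean on these libraries where they do the work, as an engineer would, in place of code of your own. Each camera call takes 0.05 s, during which the arm holds its last target. There are 200 camera calls.

TASK

Set up the showpiece for the radio stall: lay the wooden disc flat in the middle of the dark round plate, lay the green rubber disc centred on top of the wooden one, then pick up the handheld radio that is lying on its back and stand it upright, antenna up, in the middle of the green disc. Leave the mug, the wire reel, the spray can and the screwdriver where they are.

Things in the scene. Friction and masses are not known exactly. Their poses are not given: they have to be found in the camera images.
- plate: Dark steel round display plate, fixed to the table, diameter 150 mm, 10 mm thick, flat top with a thin white ring (75 mm across) painted round its centre. Origin: centre of its underside on the table; z up; its top is 10 mm above the origin.
- riser: Brown wooden disc (riser), loose, diameter 66 mm, 22 mm thick, about 90 g, lying flat on the table. Origin: centre of its underside; z up along its axis.
- pad: Green firm rubber disc (non-slip pad), loose, diameter 66 mm, 16 mm thick, about 70 g, lying flat on the table. Origin: centre of its underside; z up along its axis.
- handheld: Black handheld radio, loose, about 280 g: box 112 mm tall (z), 54 wide (y), 36 deep (x). On its top a 12 mm thick stub antenna at y = +15 mm, up to z = 166 mm, and a 12 mm tall knob at y = -14 mm. Keypad on the +x face. Origin: centre of its flat foot; z from foot to antenna. Starts lying on its back (+x up, origin 18 mm above the table), antenna pointing away to the robot's left (about +y).
- mug: Blue ceramic mug standing on the table, 80 mm diameter, 90 mm high, handle at +y. Origin: centre of its underside. Bystander.
- reel: Red reel with copper wire, standing on its flange, 64 mm diameter, 45 mm high. Origin: centre of its underside. Bystander.
- spray: Yellow spray can standing on the table, 54 mm diameter, 160 mm high. Origin: centre of its underside. Bystander.
- screwdriver: Orange-handled screwdriver, 190 mm long, lying on the table along its x. Origin: under its middle. Bystander.
Things that resemble listed ones, but are neither listed nor needed, are in the scene too. Of the things like the pad, leave any that is purple; of the rest the smaller one is meant.

How it is judged:
By the outcome, as a careful person would: the job done as asked, in the order asked, and still so for the second after the job is handed in, with the robot touching nothing.
It also fails if it takes over 72 s, if anything falls off the work surface, if the arm or the gripper's body presses on something with over 40 N, if the wrist force passes 120 N, or if a joint passes its speed limit or range.

## Working session

There is one attempt and no reset: what is moved stays moved. The work goes in short steps, Python scripts to look and compute and a shell command to move; the robot and the scene stay as the last step left them, time stands still between calls to the robot, and variables do not carry over. Pictures are saved under pics/ and viewed, about 8 in all and at most 12, crops included, and the job is handed in when it is done.

```bash
mkdir -p pics; cat > h.py <<'E'
import numpy as np, cv2
from bench import get_state, eyes, job
from scipy.spatial.transform import Rotation as R
def cam(n, T=None):
    p=eyes.camera_params(n); K=np.array(p["camera_matrix"]); k1=p["k1"]
    if n=="wrist":
        s=get_state(); T=np.eye(4); T[:3,:3]=R.from_rotvec(s["tool_rot"]).as_matrix(); T[:3,3]=s["position"]; P=T@np.array(p["mount"])
    else: P=np.array(p["pose"])
    im,d=eyes.get_image(n)
    return im,d,K,k1,P
def cloud(d,K,k1,P):
    h,w=d.shape; u,v=np.meshgrid(np.arange(w),np.arange(h))
    pts=np.stack([u,v],-1).reshape(-1,1,2).astype(np.float64)
    n=cv2.undistortPoints(pts,K,np.array([k1,0,0,0,0.])).reshape(h,w,2)
    X=np.dstack([n*d[...,None],d]); return X@P[:3,:3].T+P[:3,3]
def save(im,name,s=1.5): cv2.imwrite("pics/"+name,cv2.resize(im[...,::-1],None,fx=s,fy=s,interpolation=cv2.INTER_CUBIC))
def st():
    s=get_state(); print({k:np.round(s[k],4).tolist() for k in("time","joint_positions","position","tool_rot","ft_force","grip_width")})
E
python3 - <<'E'
from h import *
st(); print(R.from_rotvec(get_state()["tool_rot"]).as_matrix().round(3))
for n in("scene","side","wrist"):
    im,d,K,k1,P=cam(n); save(im,n+"0.png"); np.savez("pics/"+n+"0.npz",im=im,X=cloud(d,K,k1,P),d=d); print(n,K.round(1).tolist(),k1,P.round(3).tolist())
E
```

```text
{'time': 0.0, 'joint_positions': [-1.0929, 0.3218, -0.0701, 1.4517, 0.0226, 1.3708, -0.0569], 'position': [0.2906, 0.5808, 0.2214], 'tool_rot': [-0.722, -3.0572, 0.003], 'ft_force': [0.0775, 0.103, -0.1231], 'grip_width': 1.0026}
[[-0.894  0.447 -0.001]
 [ 0.447  0.894 -0.002]
 [-0.    -0.002 -1.   ]]
scene [[403.9, 0.0, 255.6], [0.0, 403.9, 195.8], [0.0, 0.0, 1.0]] -0.10113529214637007 [[0.511, 0.505, -0.695, 1.385], [0.859, -0.31, 0.406, -0.563], [-0.011, -0.805, -0.593, 0.714], [0.0, 0.0, 0.0, 1.0]]
side [[387.4, 0.0, 247.1], [0.0, 387.4, 193.9], [0.0, 0.0, 1.0]] -0.07146120169321876 [[-0.926, -0.254, 0.279, 0.329], [-0.377, 0.614, -0.693, 0.523], [0.005, -0.747, -0.665, 0.675], [0.0, 0.0, 0.0, 1.0]]
wrist [[264.5, 0.0, 256.0], [0.0, 264.5, 192.4], [0.0, 0.0, 1.0]] -0.049827459518427326 [[0.446, 0.866, 0.225, 0.229], [0.895, -0.431, -0.115, 0.612], [-0.002, 0.253, -0.967, 0.383], [0.0, 0.0, 0.0, 1.0]]
```

View pics/scene0.png

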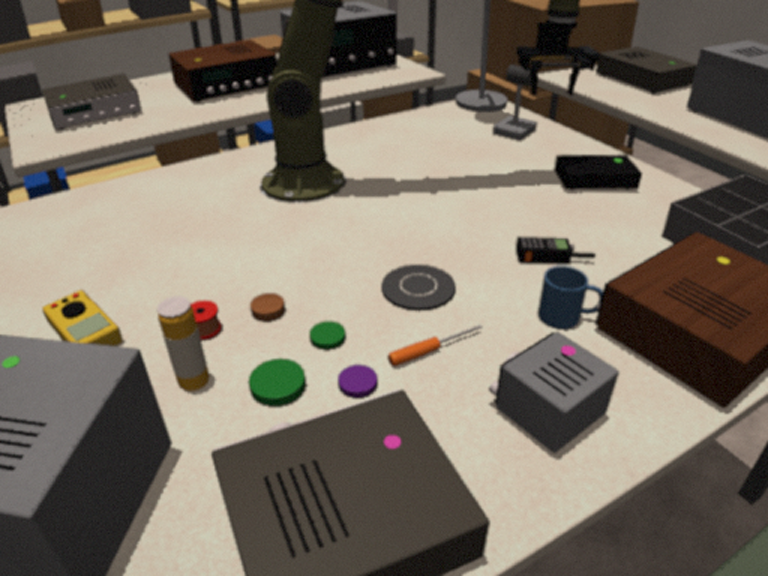

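View pics/side0.png

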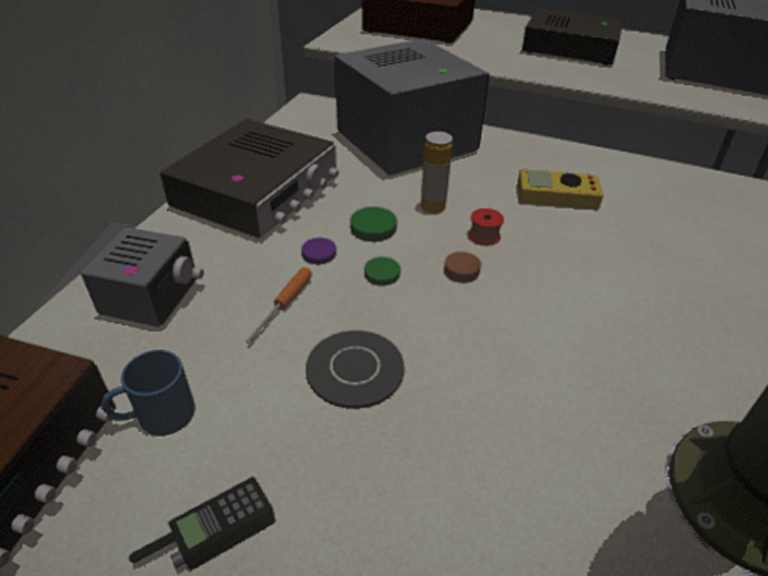

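The scene view has three discs like the pad: a small green at (327,334), a large green at (277,381) and a purple at (357,380). Purple is ruled out, and of the two greens the smaller one is meant. The wooden disc is at (267,306), the radio at (543,250) and the plate at (419,287). Next I'll measure them and check the pad in an enlarged crop.

```bash
python3 - <<'E'
from h import *
crops=[]
for n in("scene","side"):
    f=np.load(f"pics/{n}0.npz"); im,X=f["im"],f["X"]; hsv=cv2.cvtColor(im,cv2.COLOR_RGB2HSV)
    H,S,V=[hsv[...,i].astype(int) for i in range(3)]
    z=X[...,2]
    ws=((X[...,0]>.2)&(X[...,0]<1.1)&(abs(X[...,1])<.7))
    print(n,"table z",np.median(z[ws&(abs(z)<.02)]))
    for nm,m in (("green",(H>45)&(H<80)&(S>120)),("purple",(H>125)&(H<150)&(S>110)),("brown",(H<16)&(S>85)&(S<200)&(V>60))):
        k,l,stt,c=cv2.connectedComponentsWithStats((m&ws&(z>.003)&(z<.05)).astype(np.uint8))
        for i in range(1,k):
            if stt[i,4]<150: continue
            p=X[l==i]; t=np.percentile(p[:,2],80); q=p[p[:,2]>t-.004]
            (cx,cy),r=cv2.minEnclosingCircle(q[:,:2].astype(np.float32))
            print(nm,c[i].round(),stt[i,4],"z",t.round(4),"mid",((q.min(0)+q.max(0))/2).round(4),"ext",np.ptp(q,axis=0).round(3),"r",round(r,4),"circ",round(cx,4),round(cy,4))
    # plate: dark, z~.01
    for nm,m in (("plate",(V<110)&(S<90)&(z>.006)&(z<.016)),("radio",(V<130)&(z>.026)&(z<.046)&(X[...,1]>.2 if 1 else 1))):
        k,l,stt,c=cv2.connectedComponentsWithStats((m&ws).astype(np.uint8))
        for i in range(1,k):
            if stt[i,4]<200: continue
            q=X[l==i]; (cx,cy),r=cv2.minEnclosingCircle(q[:,:2].astype(np.float32)); print(nm,c[i].round(),stt[i,4],"z",np.median(q[:,2]).round(4),"ext",np.ptp(q,axis=0).round(3),"circ",round(cx,4),round(cy,4),round(r,4),"rect",cv2.minAreaRect((q[:,:2]*1000).astype(np.float32)))
f=np.load("pics/scene0.npz"); a=cv2.resize(f["im"][180:280,110:270],None,fx=4,fy=4,interpolation=cv2.INTER_CUBIC); cv2.imwrite("pics/crop1.png",a[...,::-1])
E
```

```text
scene table z 0.00010589756977508191
green [218. 223.] 300 z 0.017 mid [ 0.6125 -0.2323  0.0164] ext [0.062 0.059 0.006] r 0.0319 circ 0.6127 -0.2309
green [185. 254.] 861 z 0.0234 mid [ 0.6811 -0.3565  0.0227] ext [0.089 0.087 0.007] r 0.0452 circ 0.6809 -0.3563
purple [238. 254.] 404 z 0.0168 mid [ 0.7447 -0.241   0.0165] ext [0.059 0.061 0.007] r 0.0318 circ 0.7443 -0.2403
brown [178. 203.] 256 z 0.023 mid [ 0.4814 -0.2926  0.0221] ext [0.062 0.06  0.006] r 0.0319 circ 0.481 -0.2934
plate [279. 191.] 1023 z 0.0105 ext [0.144 0.145 0.009] circ 0.5693 -0.0062 0.0746 rect ((569.83056640625, -6.397636413574219), (142.06712341308594, 144.6117706298828), 59.23546600341797)
radio [395. 118.] 233 z 0.0364 ext [0.186 0.148 0.02 ] circ 0.4034 0.6532 0.1024 rect ((423.48260498046875, 611.112060546875), (204.53395080566406, 99.52992248535156), 25.52452278137207)
radio [362. 164.] 354 z 0.0342 ext [0.105 0.115 0.013] circ 0.6123 0.2888 0.0606 rect ((613.3237915039062, 287.6111145019531), (112.75939178466797, 61.65616226196289), 52.71119689941406)
radio [445. 239.] 558 z 0.0361 ext [0.236 0.026
[... 722 characters left out ...]
 circ 0.48 -0.2906
brown [195. 191.] 269 z 0.0263 mid [ 0.7311 -0.1204  0.0255] ext [0.021 0.091 0.006] r 0.0458 circ 0.7322 -0.1204
plate [237. 245.] 2573 z 0.011 ext [0.148 0.148 0.009] circ 0.5656 -0.0061 0.0759 rect ((566.5794677734375, -5.331512451171875), (147.09567260742188, 148.52304077148438), 29.159992218017578)
radio [ 35. 320.] 1039 z 0.0394 ext [0.042 0.24  0.02 ] circ 0.8239 0.3214 0.1219 rect ((824.7446899414062, 321.4518737792969), (26.776134490966797, 242.49928283691406), 3.7645368576049805)
radio [146. 346.] 1966 z 0.0364 ext [0.104 0.125 0.014] circ 0.6145 0.2915 0.0649 rect ((614.5247192382812, 293.1783447265625), (123.06210327148438, 56.1522331237793), 56.28175354003906)
```

View pics/crop1.png

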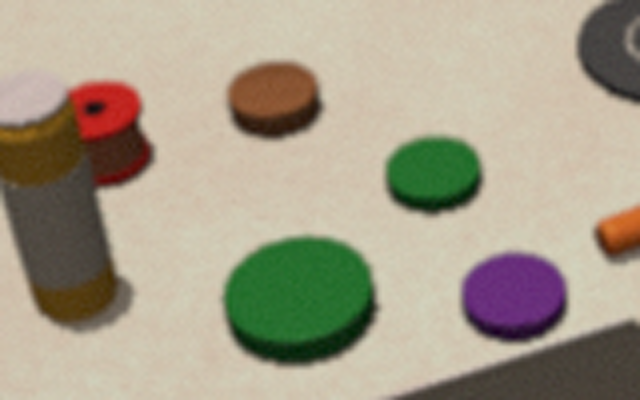

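The crop confirms that the pad is the small green disc at (433,175), distinct from the large green at (300,297) and the purple at (514,295). Brown at (274,97) is the only wooden disc. On the way to the riser I'll measure the radio and the plate with the wrist camera.

```bash
cat >> h.py <<'E'
def to(x,y,z,pos=None):
    s=get_state(); Rm=R.from_rotvec(s["tool_rot"]).as_matrix(); d=Rm.T@(np.array([x,y,z])-s["position"])
    print("pos",np.round(s["position"],4),"jawdeg",round(float(np.degrees(np.arctan2(Rm[1,1],Rm[0,1]))),1),"shift units",(d/.04).round(3))
E
python3 -m jog '[[[1,-1,-0.26,0,0],[1,-1,-0.26,0,0],[1,-1,-0.26,0,0],[1,-1,-0.26,0,0],[1,-1,-0.26,0,0],[1,-1,-0.26,0,0],[1,-1,-0.26,0,0],[1,-1,-0.26,0,0],[1,-1,-0.26,0,0],[1,-1,-0.26,0,0]]]'
python3 -m jog '[[[1,-0.4,-0.3,0,0],[1,0,0,0,0]]]'
python3 - <<'E'
from h import *
st()
im,d,K,k1,P=cam("wrist"); X=cloud(d,K,k1,P); save(im,"w1.png",1.2); np.savez("pics/w1.npz",im=im,X=X)
z=X[...,2]; print("table",np.median(z[(abs(z)<.015)&(d>0)]))
f=X[(z>.026)&(z<.046)&(np.hypot(X[...,0]-.614,X[...,1]-.29)<.11)]
print(len(f),np.median(f[:,2]),cv2.minAreaRect((f[:,:2]*1000).astype(np.float32)))
to(.568,-.006,.21)
for n in ("scene","side"):
    g=np.load(f"pics/{n}0.npz");X=g["X"];z=X[...,2]
    for nm,lo,hi,c in(("spray",.145,.17,(.55,-.43)),("mug",.08,.095,(.72,.19))):
        q=X[(z>lo)&(z<hi)&(np.hypot(X[...,0]-c[0],X[...,1]-c[1])<.12)]
        if len(q): print(nm,((q.min(0)+q.max(0))/2).round(3),np.ptp(q,axis=0).round(3))
E
```

```text
time: 1.4
position: [0.6027, 0.3084, 0.2222]
tool_rot: [-0.722, -3.057, 0.0]
ft_force: [-0.6, -0.0, -0.5]
grip_width: 1.002
time: 1.65
position: [0.6112, 0.2898, 0.2223]
tool_rot: [-0.726, -3.056, 0.001]
ft_force: [0.4, 0.6, -0.3]
grip_width: 0.996
{'time': 1.65, 'joint_positions': [-0.5916, 0.3761, 0.147, 1.3833, -0.0544, 1.3871, 0.6594], 'position': [0.6112, 0.2898, 0.2223], 'tool_rot': [-0.7264, -3.056, 0.0012], 'ft_force': [0.4348, 0.6226, -0.2587], 'grip_width': 0.9964}
table -0.00043668734571411516
3254 0.0356792606705493 ((614.0194091796875, 293.13360595703125), (122.03224182128906, 54.212646484375), 55.93491744995117)
pos [0.6101 0.292  0.2224] jawdeg 63.4 shift units [-2.392 -7.134  0.306]
spray [ 0.593 -0.474  0.154] [0.055 0.052 0.018]
mug [0.783 0.171 0.086] [0.08  0.082 0.012]
spray [ 0.591 -0.471  0.154] [0.05  0.054 0.017]
mug [0.781 0.173 0.087] [0.08  0.08  0.013]
```

View pics/w1.png

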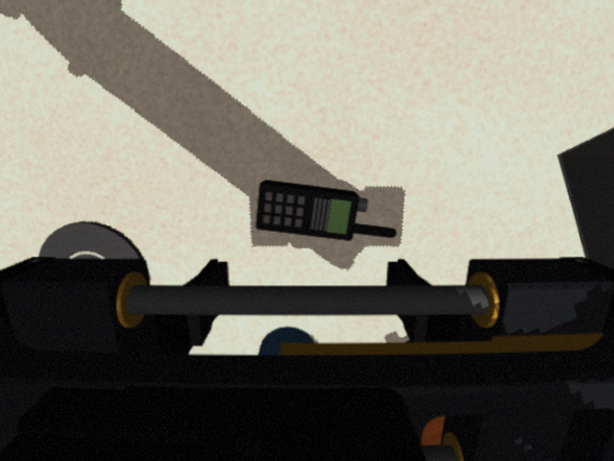

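The wrist view shows the radio at (310,210), with antenna and knob to the right and foot to the left. On to the plate.

```bash
python3 -m jog '[[[1,-0.3,-0.9,0,0],[1,-0.3,-0.9,0,0],[1,-0.3,-0.9,0,0],[1,-0.3,-0.9,0,0],[1,-0.3,-0.9,0,0],[1,-0.3,-0.9,0,0],[1,-0.3,-0.9,0,0],[1,-0.3,-0.83,0,0],[1,0,0,0,0]]]' | sed -n 2p
cat >> h.py <<'E'
def disc(zt,c,rad,tol=.005,r0=None,X=None,im=None):
    if X is None:
        im,d,K,k1,P=cam("wrist"); X=cloud(d,K,k1,P)
    z=X[...,2]; m=(abs(z-zt)<tol)&(np.hypot(X[...,0]-c[0],X[...,1]-c[1])<rad)
    k,l,s,_=cv2.connectedComponentsWithStats(m.astype(np.uint8)); i=1+np.argmax(s[1:,4]); q=X[l==i]
    hull=cv2.convexHull((q[:,:2]).astype(np.float32))[:,0]
    from scipy.optimize import least_squares
    f=least_squares(lambda p:np.hypot(hull[:,0]-p[0],hull[:,1]-p[1])-p[2],[*c,rad*.7],loss="soft_l1",f_scale=.001).x
    print("disc z",np.median(q[:,2]).round(4),"n",len(q),"fit",f.round(4),"mid",((q.min(0)+q.max(0))/2).round(4),np.ptp(q,axis=0).round(3)); return X,im
E
python3 - <<'E'
from h import *
X,im=disc(.010,(.568,-.006),.09,.004)
q=X[(im.min(2)>130)&(abs(X[...,2]-.01)<.004)&(np.hypot(X[...,0]-.568,X[...,1]+.006)<.045)]
print("ring",len(q),((q.min(0)+q.max(0))/2).round(4),np.ptp(q,axis=0).round(3))
disc(.022,(.480,-.292),.05)
to(.480,-.292,.12)
E
```

```text
position: [0.5686, -0.0076, 0.2231]
disc z 0.0096 n 8219 fit [ 0.5663 -0.0047  0.0742] mid [ 0.5663 -0.0049  0.0097] [0.149 0.148 0.007]Traceback (most recent call last):
  File "<stdin>", line 4, in <module>
    return umr_minimum(a, axis, None, out, keepdims, initial, where)
ValueError: zero-size array to reduction operation minimum which has no identity
```

```bash
python3 -m jog '[[[1,-0.15,-0.92,0,0],[1,-0.15,-0.92,0,0],[1,-0.15,-0.92,0,0],[1,-0.15,-0.92,0,0],[1,-0.15,-0.92,0.4,0],[1,-0.15,-0.92,0.4,0],[1,-0.15,-0.92,0.4,0],[1,-0.15,-0.92,0.4,0],[1,0,0,0,0],[1,0,0,0,0]]]' | sed -n 2p
python3 - <<'E'
from h import *
disc(.022,(.480,-.292),.05)
to(.480,-.292,.008)
E
```

```text
position: [0.4821, -0.2885, 0.1586]
disc z 0.0215 n 2425 fit [ 0.4787 -0.2925  0.0325] mid [ 0.4789 -0.2926  0.0203] [0.065 0.065 0.006]
pos [ 0.4823 -0.2885  0.1588] jawdeg 63.7 shift units [ 0.015 -0.109  3.771]
```

```bash
python3 -m jog '[[[1,0.03,-0.13,0.8,0],[1,0,0,1,0],[1,0,0,1,0],[1,0,0,0.7,0],[1,0,0,0.25,0],[0.5,0,0,0,0],[0.5,0,0,0,0],[0.5,0,0,0,0],[0.5,0,0,0,0]]]' 25
python3 -m jog '[[[0.5,0,0,0,0],[0.5,0,0,-0.5,0],[0.5,0,0,-1,0],[0.5,0,0,0,0]]]'
```

```text
time: 5.3
position: [0.4784, -0.2954, 0.0099]
tool_rot: [0.721, 3.055, 0.001]
ft_force: [-0.3, 2.7, 6.6]
grip_width: 0.75
time: 5.8
position: [0.4792, -0.2974, 0.0726]
tool_rot: [0.721, 3.05, -0.002]
ft_force: [0.8, 0.3, -0.6]
grip_width: 0.749
```

```bash
python3 -m jog '[[[0.5,0.16,0.94,-0.3,0],[0.5,0.16,0.94,0,0],[0.5,0.16,0.94,0,0],[0.5,0.16,0.94,0,0],[0.5,0.16,0.94,0,0],[0.5,0.16,0.94,0,0],[0.5,0.16,0.94,0,0],[0.5,0.16,0.94,0,0],[0.5,0,0,0,0],[0.5,0,0,0,0]]]'
python3 - <<'E'
from h import *
im,d,K,k1,P=cam("wrist"); X=cloud(d,K,k1,P); st()
hsv=cv2.cvtColor(im,cv2.COLOR_RGB2HSV); p=np.array(get_state()["position"])
m=(X[...,2]>.05)&(X[...,2]<.13)&(np.hypot(X[...,0]-p[0],X[...,1]-p[1])<.05)&(hsv[...,0]<18)&(hsv[...,1]>90)
q=X[m]; zt=np.median(q[:,2]); print("top z",zt,len(q))
disc(zt,p[:2],.042,.005,X=X,im=im); to(.5665,-.005,.02); save(im,"w2.png",1.2)
E
```

```text
time: 7.05
position: [0.5653, -0.0044, 0.0802]
tool_rot: [-0.722, -3.057, 0.002]
ft_force: [-0.1, -0.1, -1.5]
grip_width: 0.751
{'time': 7.1, 'joint_positions': [-0.3377, 0.2625, 0.3421, 1.8412, -0.0991, 1.0555, 1.148], 'position': [0.5652, -0.005, 0.0803], 'tool_rot': [-0.7242, -3.0563, 0.0017], 'ft_force': [-0.5338, 0.1099, -0.3799], 'grip_width': 0.7538}
top z 0.09164074189917967 6068
disc z 0.0917 n 4673 fit [ 0.5644 -0.0056  0.0337] mid [5.548e-01 1.000e-04 9.160e-02] [0.047 0.072 0.01 ]
pos [ 0.5652 -0.005   0.0803] jawdeg 63.3 shift units [-0.029  0.015  1.507]
```

View pics/w2.png

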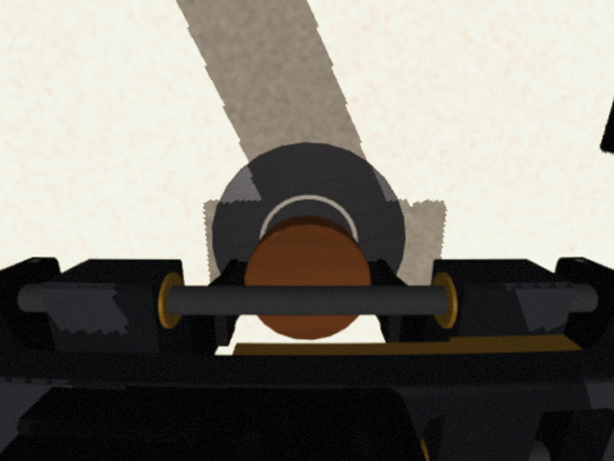

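The wrist view shows the riser held level between the fingers at (308,275), with the plate and ring below it. Next I lower and release it.

```bash
python3 -m jog '[[[0.5,-0.04,0.03,0.7,0],[0.5,0,0,0.5,0],[0.5,0,0,0.2,0],[0.5,0,0,0.06,0],[0.5,0,0,0.03,0],[0.5,0,0,0,0]]]'

```

```text
time: 7.85
position: [0.5684, -0.0032, 0.0217]
tool_rot: [0.722, 3.056, 0.001]
ft_force: [-0.3, 0.7, -0.8]
grip_width: 0.75
```

```bash
python3 -m jog '[[[0.5,0,0,0.03,0],[0.5,0,0,0.02,0],[0.5,0,0,0,0]]]'
python3 - <<'E'
from h import *
for i in range(3): st()
E
```

```text
time: 8.22
position: [0.5682, -0.003, 0.02]
tool_rot: [0.722, 3.057, 0.001]
ft_force: [-1.8, 0.7, 5.0]
grip_width: 0.745
{'time': 8.225, 'joint_positions': [-0.3237, 0.3434, 0.3285, 1.8792, -0.1355, 0.9396, 1.1741], 'position': [0.5682, -0.003, 0.02], 'tool_rot': [0.7219, 3.0569, 0.001], 'ft_force': [-1.7607, 0.6541, 4.9736], 'grip_width': 0.7452}
{'time': 8.225, 'joint_positions': [-0.3237, 0.3434, 0.3285, 1.8792, -0.1355, 0.9396, 1.1741], 'position': [0.5682, -0.003, 0.02], 'tool_rot': [0.7219, 3.0569, 0.001], 'ft_force': [-1.7607, 0.6541, 4.9736], 'grip_width': 0.7452}
{'time': 8.225, 'joint_positions': [-0.3237, 0.3434, 0.3285, 1.8792, -0.1355, 0.9396, 1.1741], 'position': [0.5682, -0.003, 0.02], 'tool_rot': [0.7219, 3.0569, 0.001], 'ft_force': [-1.7607, 0.6541, 4.9736], 'grip_width': 0.7452}
```

```bash
python3 -m jog '[[[1,0,0,0,0],[1,0,0,0,0],[1,0,0,0,0],[1,0,0,-0.4,0],[1,0,0,-1,0],[1,0,0,-1,0],[1,0.2,0,-1,0],[1,0,0,0,0],[1,0,0,0,0]]]'
python3 - <<'E'
from h import *
X,im=disc(.032,(.5665,-.005),.05,.006)
disc(.010,(.5665,-.005),.09,.003,X=X,im=im)
for n in("scene",):
    im,d,K,k1,P=cam(n); X=cloud(d,K,k1,P)
    disc(.032,(.5685,-.006),.05,.006,X=X,im=im); disc(.010,(.5685,-.006),.09,.003,X=X,im=im)
to(.610,-.229,.15)
E
```

```text
time: 9.35
position: [0.5606, 0.0004, 0.1554]
tool_rot: [0.722, 3.057, 0.001]
ft_force: [-0.2, -0.5, -0.4]
grip_width: 1.0
disc z 0.0315 n 2584 fit [ 0.5668 -0.0033  0.0325] mid [ 0.5666 -0.0033  0.0304] [0.065 0.065 0.008]
disc z 0.0095 n 8598 fit [ 0.5661 -0.0042  0.0741] mid [ 0.566  -0.0044  0.0101] [0.148 0.148 0.006]
disc z 0.0322 n 248 fit [ 0.5682 -0.0035  0.0329] mid [ 0.5695 -0.0045  0.0314] [0.068 0.065 0.011]
disc z 0.0103 n 797 fit [ 0.5679 -0.006   0.0746] mid [ 0.5671 -0.006   0.01  ] [0.15  0.149 0.006]
pos [5.599e-01 4.000e-04 1.540e-01] jawdeg 63.4 shift units [-3.685 -4.568  0.1  ]
```

The riser sits within about 1.2 mm of the plate's centre. Next is the pad.

```bash
python3 -m jog '[[[1,-0.61,-0.76,0,0],[1,-0.61,-0.76,0,0],[1,-0.61,-0.76,0,0],[1,-0.61,-0.76,0,0],[1,-0.61,-0.76,0,0],[1,-0.61,-0.76,0,0],[1,0,0,0,0],[1,0,0,0,0]]]'|sed -n 2p
python3 - <<'E'
from h import *
disc(.016,(.610,-.229),.05,.005)
to(.610,-.229,.007)
E
```

```text
position: [0.6095, -0.2274, 0.1536]
disc z 0.0155 n 2398 fit [ 0.6098 -0.2298  0.0325] mid [ 0.6099 -0.2298  0.0146] [0.065 0.066 0.006]
pos [ 0.6098 -0.2266  0.1539] jawdeg 63.5 shift units [-0.039 -0.055  3.673]
```

```bash
python3 -m jog '[[[1,-0.03,-0.07,0.8,0],[1,0,0,1,0],[1,0,0,1,0],[1,0,0,0.65,0],[1,0,0,0.2,0],[0.5,0,0,0,0],[0.5,0,0,0,0],[0.5,0,0,0,0],[0.5,0,0,0,0],[0.5,0,0,0,0]]]' 20
python3 -m jog '[[[0.5,0,0,-0.5,0],[0.5,0,0,-1,0],[0.5,0,0,-0.8,0],[0.5,0,0,0,0]]]'
python3 - <<'E'
from h import *
to(.567,-.0038,.1)
E
```

```text
time: 11.75
position: [0.611, -0.2312, 0.0104]
tool_rot: [0.721, 3.055, 0.001]
ft_force: [-0.4, 1.1, 6.2]
grip_width: 0.743
time: 12.25
position: [0.6118, -0.2325, 0.1051]
tool_rot: [0.721, 3.051, -0.001]
ft_force: [-0.0, -0.3, -0.8]
grip_width: 0.741
pos [ 0.6118 -0.2325  0.1051] jawdeg 63.4 shift units [3.563 4.611 0.109]
```

```bash
python3 -m jog '[[[0.5,0.59,0.77,0,0],[0.5,0.59,0.77,0,0],[0.5,0.59,0.77,0,0],[0.5,0.59,0.77,0,0],[0.5,0.59,0.77,0,0],[0.5,0.59,0.77,0,0],[0.5,0,0,0,0],[0.5,0,0,0,0]]]'
python3 - <<'E'
from h import *
im,d,K,k1,P=cam("wrist"); X=cloud(d,K,k1,P); st()
hsv=cv2.cvtColor(im,cv2.COLOR_RGB2HSV); p=np.array(get_state()["position"])
m=(X[...,2]>.06)&(hsv[...,0]>45)&(hsv[...,0]<80)&(hsv[...,1]>110)
q=X[m]; zt=np.median(q[:,2]); print("top z",zt,len(q))
def fit(X,c,rad,m):
    Y=X.copy(); Y[~m]=9; disc(zt,c,rad,.004,X=Y,im=im)
fit(X,p[:2],.045,m); to(.567,-.0038,.04)
E
```

```text
time: 13.25
position: [0.5654, -0.0035, 0.1005]
tool_rot: [-0.722, -3.057, 0.002]
ft_force: [-0.3, -1.1, -1.5]
grip_width: 0.749
{'time': 13.3, 'joint_positions': [-0.372, 0.2423, 0.3781, 1.8234, -0.0986, 1.095, 1.1468], 'position': [0.5656, -0.0041, 0.1006], 'tool_rot': [-0.7244, -3.0566, 0.0018], 'ft_force': [-0.0726, -0.1395, -0.8676], 'grip_width': 0.7436}
top z 0.10595534916635094 8095
disc z 0.1056 n 4622 fit [ 0.5633 -0.0025  0.0321] mid [ 0.5564 -0.0018  0.1059] [0.051 0.063 0.008]
pos [ 0.5656 -0.0041  0.1006] jawdeg 63.3 shift units [-0.028  0.025  1.515]
```

```bash
python3 -m jog '[[[0.5,-0.065,-0.02,0.7,0],[0.5,0,0,0.5,0],[0.5,0,0,0.15,0],[0.5,0,0,0.06,0],[0.5,0,0,0,0]]]'
python3 -m jog '[[[0.5,0,0,0.03,0],[0.5,0,0,0,0]]]'
```

```text
time: 13.92
position: [0.5684, -0.0048, 0.0452]
tool_rot: [0.722, 3.056, 0.0]
ft_force: [-0.9, -0.3, -0.4]
grip_width: 0.748
time: 14.18
position: [0.5681, -0.0043, 0.0438]
tool_rot: [0.722, 3.057, 0.001]
ft_force: [-0.7, -0.3, -0.7]
grip_width: 0.746
```

```bash
python3 -m jog '[[[0.5,0,0,0.03,0],[0.5,0,0,0.02,0],[0.5,0,0,0,0]]]'
```

```text
time: 14.55
position: [0.5681, -0.0044, 0.0424]
tool_rot: [0.722, 3.057, 0.001]
ft_force: [-2.5, -1.0, 5.6]
grip_width: 0.748
```

Contact made; release and measure.

```bash
python3 -m jog '[[[1,0,0,0,0],[1,0,0,0,0],[1,0,0,0,0],[1,0,0,-0.4,0],[1,0,0,-1,0],[1,0,0,-1,0],[1,0.2,0,-1,0],[1,0,0,0,0]]]'
python3 - <<'E'
from h import *
X,im=disc(.048,(.567,-.004),.05,.005)
disc(.010,(.567,-.004),.09,.003,X=X,im=im)
im,d,K,k1,P=cam("scene"); X=cloud(d,K,k1,P)
disc(.048,(.5685,-.006),.05,.006,X=X,im=im)
to(.611,.289,.2)
E
```

```text
time: 15.55
position: [0.5631, -0.0007, 0.1823]
tool_rot: [0.72, 3.05, 0.005]
ft_force: [0.3, -0.2, -0.9]
grip_width: 0.999
disc z 0.0475 n 2431 fit [ 0.5661 -0.0043  0.0325] mid [ 0.5661 -0.0045  0.0466] [0.065 0.065 0.007]
disc z 0.0095 n 7439 fit [ 0.5662 -0.0047  0.0741] mid [ 0.5664 -0.0046  0.0099] [0.149 0.148 0.006]
disc z 0.0483 n 253 fit [ 0.5674 -0.0051  0.0332] mid [ 0.5693 -0.006   0.047 ] [0.069 0.065 0.01 ]
pos [ 0.5609 -0.0009  0.1783] jawdeg 63.4 shift units [ 2.121  7.042 -0.536]
```

The stack is centred to within about 1 mm. The tool can't tilt, so I'll grip the radio lightly near its top end with the fingertips and swing it up about its foot edge. First I move over it and turn.

```bash
python3 -m jog '[[[1,0.255,0.92,-0.07,0],[1,0.255,0.92,-0.07,0],[1,0.255,0.92,-0.07,0],[1,0.255,0.92,-0.07,0],[1,0.255,0.92,-0.07,0],[1,0.255,0.92,-0.07,0],[1,0.255,0.92,-0.07,0],[1,0.255,0.92,-0.07,0],[1,0,0,0,-1],[1,0,0,0,-1]]]'|sed -n 2p
python3 -m jog '[[[1,0,0,0,-1],[1,0,0,0,-1],[1,0,0,0,-1],[1,0,0,0,-1],[1,0,0,0,-1],[1,0,0,0,-1],[1,0,0,0,-1],[1,0,0,0,-1],[1,0,0,0,-1],[1,0,0,0,-1]]]'|sed -n 2p
python3 -m jog '[[[1,0,0,0,-1],[1,0,0,0,-1],[1,0,0,0,-1],[1,0,0,0,-1],[1,0,0,0,-0.5],[1,0,0,0,0]]]'|sed -n 2p
cat > rad.py <<'E'
from h import *
st()
im,d,K,k1,P=cam("wrist"); X=cloud(d,K,k1,P); np.savez("pics/w3.npz",im=im,X=X); save(im,"w3.png",1.2)
z=X[...,2]; m=(z>.031)&(z<.041)&(np.hypot(X[...,0]-.612,X[...,1]-.29)<.11)
k,l,s,_=cv2.connectedComponentsWithStats(cv2.morphologyEx(m.astype(np.uint8),cv2.MORPH_OPEN,np.ones((11,11))))
i=1+np.argmax(s[1:,4]); f=X[l==i]
print(len(f),np.median(f[:,2]),cv2.minAreaRect((f[:,:2]*1000).astype(np.float32)))
to(.6392,.3305,.026)
E
python3 rad.py
```

```text
position: [0.6186, 0.2992, 0.1975]
position: [0.6187, 0.2984, 0.1978]
position: [0.6188, 0.2985, 0.1981]
{'time': 18.9, 'joint_positions': [-0.4967, 0.4104, 0.0118, 1.3799, -0.0049, 1.354, 2.0614], 'position': [0.6188, 0.2985, 0.1981], 'tool_rot': [1.4708, -2.773, -0.0001], 'ft_force': [-0.4405, -0.7051, -0.606], 'grip_width': 0.9991}
3692 0.035629272933443756 ((611.197021484375, 288.0915832519531), (110.2110824584961, 54.0876350402832), 55.933502197265625)
pos [0.6189 0.2985 0.1984] jawdeg 145.9 shift units [-0.954  0.024  4.308]
```

View pics/w3.png

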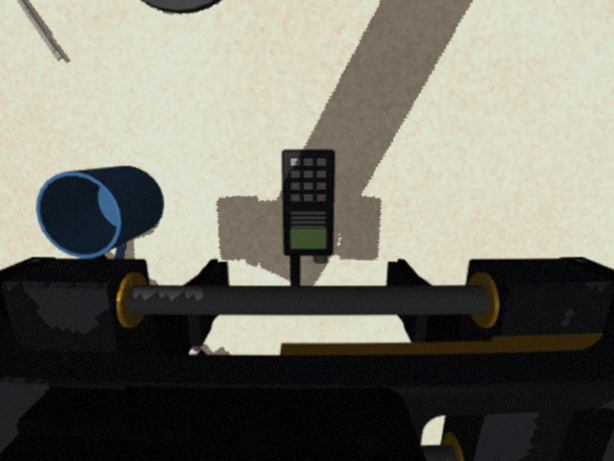

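The wrist view shows the radio at (308,205) aligned with the tool, antenna toward the gripper and the mug clear at left (100,210). Descend and grip lightly.

```bash
python3 -m jog '[[[1,-0.93,0.01,0,0],[1,0,0,1,0],[1,0,0,1,0],[1,0,0,1,0],[1,0,0,0.7,0],[1,0,0,0.3,0],[1,0,0,0.3,0],[1,0,0,0,0]]]'
python3 - <<'E'
from h import *
st(); to(.6392,.3295,.026)
E
```

```text
time: 19.95
position: [0.6398, 0.3299, 0.0275]
tool_rot: [1.473, -2.775, -0.0]
ft_force: [0.3, 0.9, 0.5]
grip_width: 1.001
{'time': 19.95, 'joint_positions': [-0.515, 0.6029, 0.0029, 1.4516, -0.0019, 1.0875, 2.0349], 'position': [0.6398, 0.3299, 0.0275], 'tool_rot': [1.4727, -2.7745, -0.0], 'ft_force': [0.2778, 0.9191, 0.4543], 'grip_width': 1.0012}
pos [0.6398 0.3299 0.0275] jawdeg 145.9 shift units [0.017 0.006 0.039]
```

```bash
python3 -m jog '[[[0.4,0,0,0.04,0],[0.4,0,0,0,0],[0.4,0,0,0,0],[0.4,0,0,0,0],[0.4,0,0,0,0],[0.4,0,0,0,0]]]' 9
python3 -m jog '[[[0.4,0.08,0,-0.23,0],[0.4,0.09,0,-0.22,0],[0.4,0.12,0,-0.21,0],[0.4,0.13,0,-0.2,0],[0.4,0.15,0,-0.19,0],[0.4,0.17,0,-0.17,0],[0,0,0,0,0]]]'
python3 - <<'E'
from h import *
im,d,K,k1,P=cam("side"); cv2.imwrite("pics/s1.png",cv2.resize(im[260:384,50:250],None,fx=3,fy=3)[...,::-1])
E
```

```text
time: 20.7
position: [0.64, 0.3302, 0.0265]
tool_rot: [-1.473, 2.774, 0.0]
ft_force: [0.2, 0.5, 1.6]
grip_width: 0.622
time: 21.58
position: [0.6238, 0.3049, 0.076]
tool_rot: [-1.471, 2.774, -0.001]
ft_force: [1.7, -0.4, -1.4]
grip_width: 0.622
```

View pics/s1.png

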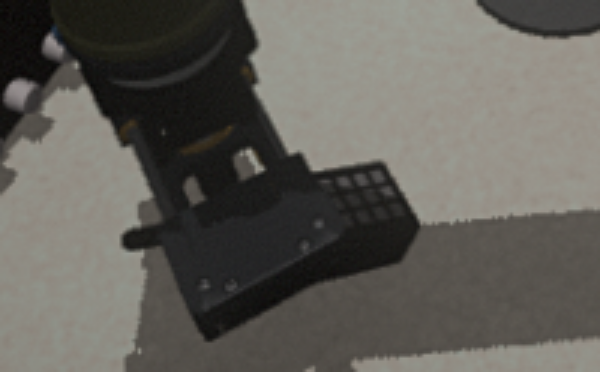

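The side crop shows the radio tilting about its foot as planned, with the antenna at (145,240) and the foot end at (415,220). Continue the arc.

```bash
python3 -m jog '[[[0.4,0.18,0,-0.155,0],[0.4,0.19,0,-0.145,0],[0.4,0.2,0,-0.125,0],[0.4,0.21,0,-0.105,0],[0.4,0.22,0,-0.085,0],[0.4,0.23,0,-0.065,0],[0.4,0.24,0,-0.045,0],[0.4,0.24,0,-0.025,0],[0.4,0,0,0,0]]]'
python3 - <<'E'
from h import *
im,d,K,k1,P=cam("side"); cv2.imwrite("pics/s2.png",cv2.resize(im[240:384,80:280],None,fx=3,fy=3)[...,::-1])
E
```

```text
time: 22.75
position: [0.5848, 0.2478, 0.1051]
tool_rot: [1.472, -2.775, 0.0]
ft_force: [-0.4, -0.1, -2.8]
grip_width: 0.62
```

View pics/s2.png

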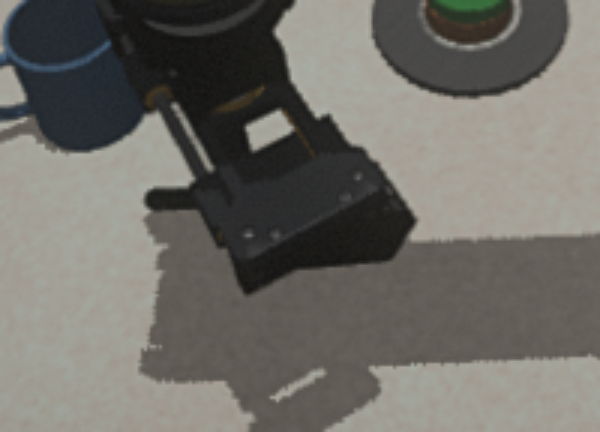

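The side crop shows the radio still only about 30–40° up: it is hanging on pad friction, with Fz at −2.8 N. I'll write a numeric profile of it from both cameras and ease the grip.

```bash
cat > prof.py <<'E'
from h import *
s=get_state(); p=np.array(s["position"]); Rm=R.from_rotvec(s["tool_rot"]).as_matrix()
print("pos",p.round(4),"fz",np.round(s["ft_force"],1),"w",round(float(s["grip_width"]),3))
A=[]
for n in("scene","side"):
    im,d,K,k1,P=cam(n); X=cloud(d,K,k1,P); m=(d>0)&(X[...,2]>.004)
    q=(X[m]-p)@Rm; q=q[(abs(q[:,1])<.024)&(abs(q[:,0])<.16)&(q[:,2]>-.055)]; A.append(q)
q=np.vstack(A); u=-q[:,0]*1000; h=(p[2]-q[:,2])*1000
for b in range(-130,100,10):
    m=(u>=b)&(u<b+10)
    if m.sum()>4: print(b,m.sum(),np.percentile(h[m],[2,50,98]).round(0))
E
python3 prof.py
python3 -m jog '[[[0.4,0,0,0,0],[0.4,0,0,0,0],[0.4,0,0,0,0]]]' 5
python3 prof.py
```

```text
pos [0.585  0.2485 0.105 ] fz [ 1.3 -0.5 -2.6] w 0.619
-90 58 [43. 49. 54.]
-80 68 [40. 56. 62.]
-70 36 [34. 63. 68.]
-60 32 [34. 70. 75.]
-50 35 [34. 78. 82.]
-40 31 [ 5. 86. 91.]
-30 36 [33. 94. 99.]
-20 34 [ 89. 105. 111.]
-10 12 [ 25. 112. 115.]
10 17 [ 31. 108. 117.]
20 20 [ 37. 116. 123.]
30 65 [116. 127. 134.]
40 64 [123. 134. 139.]
50 30 [131. 136. 140.]
time: 23.28
position: [0.5851, 0.2491, 0.105]
tool_rot: [-1.473, 2.774, 0.0]
ft_force: [-0.8, -0.5, -1.1]
grip_width: 0.619
pos [0.5851 0.2491 0.105 ] fz [-0.8 -0.5 -1.1] w 0.619
-60 28 [18. 24. 28.]
-50 72 [21. 35. 46.]
-40 61 [11. 50. 62.]
-30 38 [12. 69. 79.]
-20 53 [ 29.  89. 105.]
-10 17 [ 31. 107. 115.]
10 21 [ 76. 116. 129.]
20 56 [ 14. 129. 152.]
30 67 [ 45. 152. 156.]
40 5 [ 16. 152. 156.]
```

It swung to about 62° at 5 N. Lower the foot edge onto the table and finish the arc.

```bash
python3 -m jog '[[[0.4,0.05,0,0.1,0],[0.4,0.15,0,0,0],[0.4,0.15,0,0,0],[0.4,0.15,0,0,0],[0.4,0.15,0,0,0],[0.4,0.15,0,0,0],[0.4,0,0,0,0],[0.4,0,0,0,0]]]'
python3 prof.py
```

```text
time: 24.38
position: [0.5678, 0.2226, 0.1026]
tool_rot: [-1.472, 2.773, -0.0]
ft_force: [-1.8, -0.4, 6.5]
grip_width: 0.616
pos [0.5678 0.2226 0.1026] fz [-1.8 -0.4  6.5] w 0.616
-30 40 [10. 24. 44.]
-20 63 [15. 55. 83.]
-10 32 [ 10.  92. 112.]
0 10 [ 8. 35. 80.]
10 31 [ 25. 128. 154.]
20 104 [ 73. 111. 152.]
30 25 [ 53. 109. 111.]
```

```bash
python3 -m jog '[[[0.4,0.1,0,0,0],[0.4,0.1,0,0,0],[0.4,0.1,0,0,0],[0.4,0.1,0,0,0],[0.4,0,0,0,0],[0.4,0,0,0,0]]]'
python3 prof.py
```

```text
time: 25.22
position: [0.5577, 0.2087, 0.1003]
tool_rot: [1.472, -2.774, 0.0]
ft_force: [0.6, 0.7, -1.9]
grip_width: 0.62
pos [0.5577 0.2087 0.1003] fz [ 0.6  0.7 -1.9] w 0.62
-10 74 [ 10.  53. 105.]
0 6 [  8.  34. 125.]
10 37 [ 12. 131. 154.]
20 241 [ 10.  76. 114.]
30 68 [ 81. 105. 113.]
```

```bash
cat >> prof.py <<'E'
print("by height")
for b in range(10,170,15):
    m=(h>=b)&(h<b+15)&(u>-50)&(u<70)
    if m.sum()>4: print(b,m.sum(),np.percentile(u[m],[3,50,97]).round(1))
for i,a in enumerate(A):
    U=-a[:,0]*1000;H=(p[2]-a[:,2])*1000
    m=(H>12)&(H<95)&(abs(U)<60)
    if m.sum()>30:
        c=np.polyfit(H[m],U[m],1); r=np.abs(np.polyval(c,H[m])-U[m]); k=r<4
        c=np.polyfit(H[m][k],U[m][k],1); print("cam",i,"face tilt deg (+ = top leans +u)",np.degrees(np.arctan(c[0])).round(1),"u at h60",np.polyval(c,60).round(1),k.sum())
E
python3 prof.py | sed -n '/by/,$p'; python3 - <<'E'
from h import *
im,d,K,k1,P=cam("side"); cv2.imwrite("pics/s3.png",cv2.resize(im[200:384,80:300],None,fx=3,fy=3)[...,::-1])
E
```

```text
by height
10 42 [-10.4  26.1  26.9]
25 42 [-9.4 26.8 27.5]
40 45 [-8.9 27.7 28.3]
55 36 [-6.9 28.4 28.9]
70 46 [-6.9 29.  29.8]
85 29 [24.1 30.  31. ]
100 154 [15.6 28.2 31.4]
115 9 [15.1 19.7 22.7]
130 10 [ 9.6 12.5 15.8]
145 10 [12.5 15.2 16.8]
cam 0 face tilt deg (+ = top leans +u) -4.4 u at h60 -5.0 33
cam 1 face tilt deg (+ = top leans +u) 2.8 u at h60 28.5 139
```

View pics/s3.png

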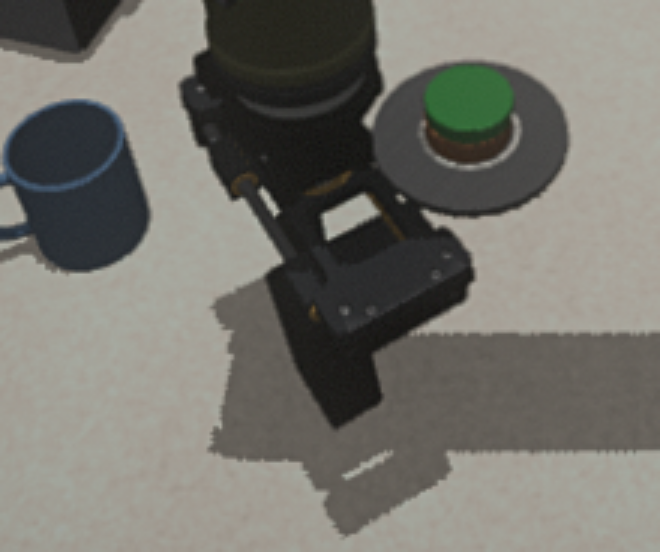

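The side crop shows the radio essentially upright under the gripper, foot at (335,420), with the back face leaning 2.8°. I'll release it so it settles flat, recentre over it, and check.

```bash
python3 -m jog '[[[0.4,0.04,0,0.04,0],[0.4,0.03,0,0.02,0],[0.4,0,0,0,0],[0.66,0,0,0,0],[0.72,0,0,0,0],[0.8,0,0,0,0],[0.9,0,0,0,0],[0.9,0,0,0,0]]]' 4
python3 prof.py | sed -n '1p;/by/,$p'
```

```text
time: 26.48
position: [0.5565, 0.2067, 0.0985]
tool_rot: [-1.473, 2.775, -0.0]
ft_force: [-0.7, -0.2, -0.1]
grip_width: 0.878
pos [0.5565 0.2067 0.0985] fz [-0.7 -0.2 -0.1] w 0.878
by height
10 47 [-8.5 27.7 28.2]
25 51 [-8.9 27.7 28.1]
40 47 [-9.1 27.7 28.2]
55 53 [-8.7 27.7 28.2]
70 50 [-8.9 27.8 28.2]
85 49 [-9.  27.9 28.8]
100 153 [-8.3 25.6 28.5]
115 12 [ 7.   9.  11.7]
130 15 [ 9.4 12.3 14.4]
145 8 [11.8 14.6 16.2]
cam 0 face tilt deg (+ = top leans +u) -0.9 u at h60 -0.7 7
cam 1 face tilt deg (+ = top leans +u) 0.1 u at h60 27.9 190
```

It now stands flat, with 0.1° of tilt. Recentre, grip firmly and lift.

```bash
python3 -m jog '[[[0.9,-0.12,0,-0.08,0],[0.9,-0.12,0,0,0],[0.9,0,0,0,0],[0.4,0,0,0,0],[0.4,0,0,0,0],[0.4,0,0,0,0],[0.4,0,0,0,0],[0.4,0,0,0,0]]]' 30
python3 -m jog '[[[0.4,0,0,-0.3,0],[0.4,0,0,-0.6,0],[0.4,0,0,-0.8,0],[0.4,0,0,0,0]]]'
python3 prof.py | sed -n '1p;/by/,$p'
```

```text
time: 27.58
position: [0.5619, 0.2146, 0.1018]
tool_rot: [1.473, -2.775, 0.0]
ft_force: [-1.1, -0.1, -0.4]
grip_width: 0.617
time: 28.08
position: [0.5639, 0.2154, 0.1732]
tool_rot: [-1.47, 2.769, -0.001]
ft_force: [0.5, -0.5, -2.6]
grip_width: 0.611
pos [0.5639 0.2154 0.1732] fz [ 0.5 -0.5 -2.6] w 0.611
by height
70 39 [-17.9  16.3  17.1]
85 53 [-17.3  16.4  17.1]
100 52 [-17.5  16.5  17.2]
115 58 [-17.5  16.8  17.1]
130 59 [-17.5  16.7  17.1]
145 52 [-17.3  16.7  17.1]
160 34 [-17.4  10.4  17. ]
cam 1 face tilt deg (+ = top leans +u) 0.9 u at h60 16.1 55
```

```bash
python3 -m jog '[[[0.4,0.25,-0.17,-0.3,0],[0.4,0.45,-0.31,-0.2,0],[0.4,0.55,-0.38,0,0],[0.4,0.55,-0.38,0,0],[0.4,0.55,-0.38,0,0],[0.4,0.55,-0.38,0,0],[0.4,0.55,-0.38,0,0],[0.4,0.45,-0.31,0,0],[0.4,0.35,-0.24,0,0],[0.4,0.27,-0.19,0,0]]]'
python3 -m jog '[[[0.4,0,0,0,0],[0.4,0,0,0,0]]]'|sed -n 1p
python3 - <<'E'
from h import *
st(); to(.5662,-.0045,.155)
E
python3 prof.py | sed -n '1p;/by/,$p'
```

```text
time: 29.42
position: [0.5638, -0.0068, 0.1899]
tool_rot: [-1.471, 2.776, -0.0]
ft_force: [0.9, -0.3, -2.3]
grip_width: 0.616
time: 29.68
{'time': 29.675, 'joint_positions': [-0.1894, 0.1558, 0.1662, 1.721, -0.0277, 1.267, 2.5312], 'position': [0.564, -0.0039, 0.1897], 'tool_rot': [-1.4746, 2.7736, 0.0011], 'ft_force': [-0.8262, -0.2714, -1.603], 'grip_width': 0.615}
pos [ 0.564  -0.0039  0.1897] jawdeg 146.0 shift units [-0.019 -0.054  0.868]
pos [ 0.564  -0.0039  0.1897] fz [-0.8 -0.3 -1.6] w 0.615
by height
10 527 [-47.5  37.3  67.8]
25 97 [-27.8  28.1  33.9]
40 608 [-28.    5.6  31. ]
85 42 [ 3.1 16.7 17.8]
100 66 [ 4.9 16.9 17.6]
115 73 [-7.8 16.9 17.9]
130 70 [-0.5 16.9 17.6]
145 80 [-1.8 17.  17.8]
160 84 [-16.4  16.9  17.9]
cam 0 face tilt deg (+ = top leans +u) -12.8 u at h60 -1.6 29
cam 1 face tilt deg (+ = top leans +u) -13.7 u at h60 5.3 60
```

```bash
python3 -m jog '[[[0.4,-0.02,-0.05,0.3,0],[0.4,0,0,0.3,0],[0.4,0,0,0.2,0],[0.4,0,0,0.1,0],[0.4,0,0,0.03,0],[0.4,0,0,0,0],[0.4,0,0,0,0]]]'
python3 - <<'E'
from h import *
to(.5662,-.0045,.15)
E
```

```text
time: 30.65
position: [0.5664, -0.0055, 0.153]
tool_rot: [-1.473, 2.774, -0.0]
ft_force: [-0.2, 0.1, -0.8]
grip_width: 0.617
pos [ 0.5664 -0.0055  0.153 ] jawdeg 145.9 shift units [-0.018  0.017  0.075]
```

```bash
python3 -m jog '[[[0.4,-0.01,0.01,0.03,0],[0.4,0,0,0.03,0],[0.4,0,0,0.02,0],[0.4,0,0,0,0],[0.4,0,0,0,0]]]'
python3 prof.py | sed -n '1p;/by/,$p'
```

```text
time: 31.28
position: [0.566, -0.0048, 0.1497]
tool_rot: [-1.473, 2.774, 0.0]
ft_force: [-1.4, 0.9, 1.4]
grip_width: 0.615
pos [ 0.566  -0.0048  0.1497] fz [-1.4  0.9  1.4] w 0.615
by height
10 507 [-47.7  39.4  68. ]
25 97 [-28.2  28.2  34. ]
40 252 [-28.9  21.3  31.9]
55 64 [-16.6  16.7  17.7]
70 64 [-3.4 16.6 17.5]
85 70 [-11.2  16.8  17.5]
100 72 [-11.7  16.8  17.7]
115 75 [ 2.6 16.7 17.5]
130 70 [-10.7  16.8  17.9]
145 118 [-18.   16.6  17.8]
160 163 [-15.6   6.9  15.7]
cam 0 face tilt deg (+ = top leans +u) 3.9 u at h60 -0.1 6
cam 1 face tilt deg (+ = top leans +u) -2.2 u at h60 17.5 214
```

Contact (about 4 N of the weight change taken up) and upright. Open gradually, rise straight up, and check.

```bash
python3 -m jog '[[[0.64,0,0,0,0],[0.7,0,0,0,0],[0.8,0,0,0,0],[1,0,0,0,0],[1,0,0,0,0],[1,0,0,0,0]]]'
python3 -m jog '[[[1,0,0,-0.2,0],[1,0,0,-0.5,0],[1,0,0,-0.8,0],[1,0,0,-1,0],[1,0,0,-0.6,0],[1,0.5,0,0,0],[1,1,0,0,0],[1,1,0,0,0],[1,0,0,0,0]]]'
python3 - <<'E'
from h import *
ims=[]
for n in("scene","side"):
    im,d,K,k1,P=cam(n); X=cloud(d,K,k1,P); ims.append(im)
    z=X[...,2]; r=np.hypot(X[...,0]-.567,X[...,1]+.005)
    for nm,lo,hi in(("body low",.055,.09),("body hi",.12,.155),("boxtop",.157,.164),("antenna",.19,.22)):
        q=X[(z>lo)&(z<hi)&(r<.05)]
        if len(q)>3: print(n,nm,len(q),((q.min(0)+q.max(0))/2).round(4),"max z",q[:,2].max().round(4), cv2.minAreaRect((q[:,:2]*1000).astype(np.float32)))
    disc(.010,(.567,-.006),.09,.003,X=X,im=im)
cv2.imwrite("pics/fin.png",cv2.resize(np.hstack([ims[0][70:300,90:450],ims[1][60:290,60:420]]),None,fx=1.1,fy=1.1)[...,::-1])
st()
E
```

```text
time: 32.12
position: [0.566, -0.005, 0.1494]
tool_rot: [-1.473, 2.775, -0.0]
ft_force: [0.2, 0.3, 0.7]
grip_width: 0.983
time: 33.25
position: [0.5071, -0.0925, 0.2726]
tool_rot: [1.462, -2.778, -0.0]
ft_force: [-0.2, 1.6, -0.2]
grip_width: 1.0
scene body low 128 [ 0.5871 -0.0183  0.0725] max z 0.0899 ((586.9535522460938, -18.51983070373535), (34.57181167602539, 9.376737594604492), 54.008934020996094)
scene body hi 147 [ 0.5704 -0.0196  0.1374] max z 0.1545 ((571.9234619140625, -21.609102249145508), (56.88043212890625, 28.011531829833984), 7.079120635986328)
scene boxtop 106 [ 0.5678 -0.0054  0.1605] max z 0.1639 ((567.5880126953125, -5.2808685302734375), (35.757835388183594, 55.21298599243164), 53.96424865722656)
scene antenna 41 [ 0.58   -0.0136  0.2022] max z 0.2141 ((581.1144409179688, -14.840890884399414), (11.054729461669922, 10.576319694519043), 54.17109680175781)
disc z 0.0105 n 739 fit [ 0.5677 -0.0061  0.0747] mid [ 0.5675 -0.0057  0.01  ] [0.151 0.15  0.006]
side body low 290 [0.565  0.009  0.0725] max z 0.0899 ((565.2645263671875, 9.193368911743164), (28.502338409423828, 60.505733489990234), 88.93702697753906)
side body hi 351 [0.5657 0.0084 0.1374] max z 0.1548 ((565.74951171875, 8.458505630493164), (30.689044952392578, 63.10910415649414), 89.90015411376953)
side boxtop 250 [ 0.5653 -0.0043  0.1605] max z 0.1639 ((565.2723999023438, -4.7582244873046875), (35.71482849121094, 54.45911407470703), 55.97730255126953)
side antenna 69 [ 0.5771 -0.0128  0.2024] max z 0.2147 ((577.2159423828125, -12.16639232635498), (10.1942720413208, 9.823211669921875), 23.58096694946289)
disc z 0.0108 n 1708 fit [ 0.5662 -0.0055  0.0746] mid [ 0.5656 -0.0056  0.01  ] [0.149 0.148 0.006]
{'time': 33.35, 'joint_positions': [-0.1058, 0.0118, 0.2296, 1.7079, -0.0033, 1.4231, 2.6696], 'position': [0.509, -0.0884, 0.2726], 'tool_rot': [1.4708, -2.7755, -0.0016], 'ft_force': [-0.2376, 0.4815, -1.2347], 'grip_width': 0.9998}
```

View pics/fin.png

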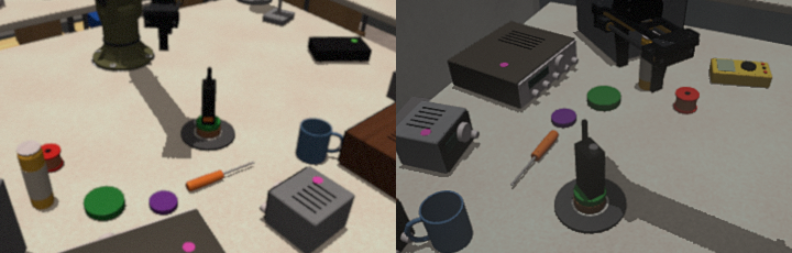

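The stack is right: plate, wooden disc, green disc, with the radio upright at (208,95) in the left half and (588,165) in the right half. The bystanders are in place and the gripper is clear. I'm handing in.

```bash
python3 -c "
from bench import job; print(job.close_job())"
```

```text
the job is handed in; nothing more can be done
None
```

I stacked the wooden disc on the plate and the smaller green disc on top of it. The radio stands upright on the green disc, antenna up. I handed the job in at about 33 s of the 72 s allowed.

**Centring:**
- The wooden disc was within about 1.2 mm of the plate's centre by the wrist camera. The scene camera suggested up to 2.5 mm.
- The green disc was within about 0.5 mm by the wrist camera (1 mm by the scene camera).
- The radio's box top was within about 1.2 mm by both fixed cameras. Its heights (box top about 160 mm, antenna tip about 214 mm) match standing flat on the 48 mm stack.

**Bystanders:** the mug, wire reel, spray can and screwdriver look unmoved in the last picture. I did not re-measure their positions.

**What didn't go to plan:** the first lift at 9 N left the radio stuck at about 38°. I eased the grip to 5 N so it swung up, stood it on the table, then gripped it again at 30 N and carried it over. The last joint finished at 2.67 rad, close to its 2.69 limit but inside it.

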